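Refit the return spring of a chromatograph's oven vent unit

TASK

The return spring of this oven vent unit is off its anchor: put the T-head anchor post from its block down into the unit's slot until its flange sits on the plate, turn it a quarter turn so that it locks crosswise to the slot, and let go. Then take the spring puller from its stand, catch the loop at the free end of the spring with its bent tip (not with the fingers), stretch the spring and swing it round until its hook hangs on the post, take the puller out of the loop and put it back upright in its stand, fully home. Leave the other things on the bench where they are.

Things in the scene. Friction and masses are not known exactly. Their poses are not given: they have to be found in the camera images.
- unit: Vent unit, fixed: 210 x 220 x 6 mm grey base plate with parts on it. Origin on the table right under the slot's centre; x axis from the slot to the spring's pivot, away from the robot (unit's yaw up to 15 deg), y left, z up. Base spans x -45..165, y -80..140 mm; motor and vent box behind x = 100, at most 75 mm high.
- slot (a point): Centre of the slot, at the top face of the slot plate (56 x 56 mm, 5 mm thick, 19 mm of free height below), 30 mm above the table. The slot goes through; it is 31 mm long along the unit's y and 12 mm wide along its x, with a 1 mm chamfer.
- guard_edge (a point): Middle of the lower edge, robot side, of a flat steel guard strip above the parked spring: x 25..61, y 50..133, z 104..112 mm in the unit's frame, upright at y 127..133. It covers the parked loop from above: the edge overhangs the loop's centre by 2 to 11 mm, so the puller must reach in from the robot's side, leaning back along the unit's -x by about 32 deg.
- spring_pivot (a point): Upright axis about which the spring swings, 120 mm from the slot along the unit's +x, 46 mm above the table. The whole spring lies level at this height and cannot rise or sink.
- spring_swing (a joint): Swing of the spring about its pivot, rad: 0 = it points from the pivot straight along the unit's -x, over the slot; positive = swung towards the unit's +y. Parked at 0.68..0.78; range -0.15..0.9; slight friction holds it where it is left.
- spring_loop (a point): Centre of the closed round loop at the spring's very end: level ring of 4 mm wire, 16 mm clear inside, 24 mm outside; 119 mm from the pivot when slack, 144 mm when hung. The puller's tip goes down into it.
- hook_seat (a point): Point in the hook where the post's axis lies when hung: on the spring's line, 24 mm before the loop's centre, 95 mm from the pivot when slack. The hook is a level J of 4 mm wire; its curved end lies 7.5 mm beyond this point (wire centre) and a wire 12 mm off the line closes the far side.
- hook_mouth (a point): Middle of the hook's open side, 10 mm nearer the pivot than the hook seat, 9.5 mm off the spring's line, on the side that leads as the spring swings to 0. A lip and the coil leave room for the post only while the hook seat is 5 to 15 mm farther from the pivot than the post's axis (best 10); then swing to 0 and let the spring draw back onto the post.
- spring_end: Moving end of the steel spring: inner coil, hook and loop in one. Origin on the pivot axis when slack; x along the spring to its free end, z up; it slides out along x when pulled, up to 70 mm. Pull: 0.5 N to start plus 130 N/m: 3.8 N when hung (25 mm out), 5.1 N at 35 mm.
- anchor: T-head anchor post, steel, 71 mm tall, 70 g, loose. Origin under the T-head on the axis, z up. T-head 26 (y) x 8 (x) x 6 mm; shank 8 mm thick; flange 35 mm wide, z 13..17; stem; tab on top. Enters the slot with its y along the unit's y and goes down till the flange lies on the plate (origin then 17 mm above the table); locked when its y lies along the unit's x, either way round.
- anchor_stem (a point): Middle of the anchor's stem (10 mm in diameter, z 17..41 mm), on its axis, 29 mm above its origin; the hook hangs here, level with the spring when the anchor is seated.
- anchor_tab (a point): Middle of the anchor's flat grip tab, 56 mm above its origin: z 41..71 mm, 26 mm along the anchor's y (like the T-head), 8 mm thick along x.
- anchor_block: Fixed grey block 64 x 64 x 22 mm that holds the anchor at first: a slot like the unit's, along its own y; origin under its centre. The anchor's flange rests on its top. It may stand left or right of the unit.
- puller: Spring puller, 100 g, loose. Origin: centre of the collar's underside; z up along the handle. Collar 24 (x) x 30 (y) x 5 mm. Below it a 5 mm rod down to z = -52 mm, then bent 44 deg towards -x, the last 18 mm ending at x = -12.5, z = -64.9. Held with its top leaning 32 deg to the robot and its x away from the robot, the tip points down, 12 deg back to the robot, and holds the loop.
- puller_handle (a point): Middle of the puller's black handle, 36 mm above the puller's origin: z 5..67 mm, 12 mm thick along the puller's y, 20 mm wide along its x.
- puller_tip (a point): Middle of the puller's bent tip, at (-6.3, 0, -58.5) mm in the puller's frame: where the loop's wire should sit. The tip (5 mm thick) goes 9 mm farther, plus its rounding of 2.5 mm.
- puller_stand: Fixed grey block 74 (x) x 60 (y) x 72 mm high, origin under its centre; left or right of the unit. A through hole 27 x 16 mm, centred at x = -6.5, y = 0, top chamfered 3 mm, takes the puller's rod and bent tip (pointing to the stand's -x). Home: collar flat on the top face, puller's origin over the stand's origin, 72 mm up.
- solvent: Amber bottle, 60 mm diameter, 110 mm high, bystander; origin under its centre.
- beaker: Glass beaker, 66 mm diameter, 80 mm high, bystander; origin under its centre.
- vial_a: Amber vial, 24 mm diameter, 40 mm high, bystander; origin under its centre.
- vial_b: Clear vial, 24 mm diameter, 40 mm high, bystander; origin under its centre.
- driver: Screwdriver lying on the bench, bystander.
- wrench: Wrench lying on the bench, bystander.
- carton: Small carton 70 x 50 x 35 mm, bystander; origin under its centre.
Not all that is in view belongs to the job. What is shaped like the puller_stand but green is not meant.

How it is judged:
On the way, in this order (a step that is already met when the one before it is completed fails the run):
1. the anchor stands in the slot, flange on the plate, turned crosswise and let go (horizontal distance between anchor_stem and slot below 0.006 m and z of anchor in the frame of unit between 0.014 and 0.0195 m and angle between the y axis of anchor and the x axis of unit, either way round below 0.3 rad and angle between anchor's own z axis and vertical below 0.15 rad and contact force between the fingers and anchor below 0.2 N), for 0.2 s.
2. the puller, in the loop, stretches the spring (contact force between puller and spring_end above 1.5 N and distance between spring_loop and spring_pivot above 0.134 m), for 0.2 s.
3. the hook hangs on the locked post by the spring's own pull, the puller is off the spring (horizontal distance between anchor_stem and slot below 0.006 m and z of anchor in the frame of unit between 0.014 and 0.0195 m and angle between the y axis of anchor and the x axis of unit, either way round below 0.3 rad and angle between anchor's own z axis and vertical below 0.15 rad and horizontal distance between hook_seat and anchor_stem below 0.006 m and distance between hook_seat and spring_pivot above 0.113 m and contact force between spring_end and anchor above 1 N and contact force between puller and spring_end below 0.2 N), for 0.3 s.
At the end, for the whole second after the job is handed in: Anchor in the slot: upright (0.15 rad), within 6 mm of its centre, flange down (origin 14 to 19.5 mm up), y within 0.3 rad of the unit's x. Hook on its stem: seat within 6 mm, over 113 mm from the pivot, over 1 N. Puller upright (0.1 rad) in its stand: within 12 mm, 68 to 75 mm up. All at rest (horizontal distance between anchor_stem and slot below 0.006 m and z of anchor in the frame of unit between 0.014 and 0.0195 m and angle between the y axis of anchor and the x axis of unit, either way round below 0.3 rad and angle between anchor's own z axis and vertical below 0.15 rad and horizontal distance between hook_seat and anchor_stem below 0.006 m and distance between hook_seat and spring_pivot above 0.113 m and contact force between spring_end and anchor above 1 N and z of puller in the frame of puller_stand between 0.068 and 0.075 m and horizontal distance between puller and puller_stand below 0.012 m and angle between puller's own z axis and vertical below 0.1 rad and linear speed of each of anchor, puller, spring_end below 0.02 m/s); the robot touches nothing.
It fails at once if the fingers push on the spring's end (over 1 N) (contact force between the fingers and spring_end above 1 N).
It fails at once if a bystander is moved by more than 30 mm (distance of any of solvent, beaker, vial_a, vial_b, driver, wrench, carton from where it was at the start of the episode above 0.03 m).
It also fails if it takes over 72 s, if anything falls off the work surface, if the arm or the gripper's body presses on something with over 40 N, if the wrist force passes 120 N, or if a joint passes its speed limit or range.

ROBOT

A 6-joint arm with a two-finger parallel gripper is mounted at the origin on the work surface. World frame = base frame: x ahead of the robot, y to its left, z up, the work surface at z = 0. Lengths are in m, angles in rad, forces in N, time in s.
With the tool pointing down it reaches from about 0.275 to 0.875 m from the base axis. Payload 12.5 kg.
Tool frame: the origin (TCP) lies at the very end of the fingers, on their centre line; the grasp point (between the pads) lies 19 mm behind it; x points along the fingers, y is the direction in which the jaws open and shut, and the axes are right-handed (so a half turn about x gives the same grasp; the last joint's range is limited). The gripper opens to 85 mm and grips with 20 to 120 N. Pads are 22 mm wide; open, the fingers measure 114 mm over their backs; the gripper's body (76 mm by 85 mm) begins 54 mm behind the grasp point. The pads swing forward as they close: fully open they stand 13 mm farther back than shut.
Start: joints at [-1.361, 0.351, 1.652, -0, 1.139, -0.085], TCP at [0.16, -0.526, 0.231] pointing down, gripper open.
Joint ranges: [-2.75, 2.75], [-0.79, 2.1], [0.01, 2.65], [-1.57, 4.71], [0.07, 3.14], [-2.87, 2.87]. Speed limits (rad/s): [2.22, 2.22, 2.79, 3.14, 3.14, 3.14].

INTERFACE

Orientations are given as a 3x3 rotation matrix whose columns are the frame's x, y, z axes.
In Python, from bench import manip gives the robot as it stands. Calls block until the motion is done:
- manip.move_ptp(position, orientation): joint-space move of the TCP to a pose.
- manip.move_l(position, attitude=None, max_speed=0.15): straight line of the TCP; attitude=None keeps the orientation; max_speed is the mean speed in m/s.
- manip.move_j(angles): joint-space move.
- manip.set_gripper(opening, effort=None): opening from 0.0 (shut) to 1.0 (fully open); effort is the grip in N (None keeps the last); returns when the fingers have stopped.
- manip.dwell(seconds).
- manip.inverse_kinematics(position, orientation): joint angles nearest the present ones, or None.
- manip.grab_frame(name): name is "scene" or "side" or "wrist"; returns (picture, depth): 384x512x3 uint8, red, green, blue; 384x512 float32, m along the optical axis (not along the pixel's ray), 0 where there is no reading.
- manip.get_calibration(name): a dict with "camera_matrix" (3x3 intrinsics, pixels), "k1" (the pictures are not rectified: a ray, as slopes to the right and down, at radius r is drawn at 1 + k1 r^2 times it, then the intrinsics apply), "R" (3x3) and "t" (3): a world point X has camera coordinates R X + t. Camera axes: x right, y down, z forward; pixel columns grow to the right and rows downward; lengths in m; the calibration is good to about 2 mm. A picture is of the moment at which its call begins: read the wrist's pose just before it. get_calibration takes no time and is no camera call; for the wrist camera it gives the pose at the moment of the call.
A pose or a line that the arm cannot do raises manip.Unreachable and nothing moves.
- manip.sign_off(): hands the job in, once; it reports no verdict.
Trained networks look in the newest picture that a camera, given by its name, has taken for a name from the list of things; names that differ only in an ending like _2 or _b are one class to them, and where a whole thing is asked for, a point or a joint stands for the part that bears it (a point fixed in the world has none). Each returns a list of dicts, best first, with "confidence" (0 to 1); they miss things now and then, are a little off and sometimes report something else, mostly with a low value. They report only what shows in the picture. A call takes as long as a camera call. They do not tell look-alikes from the thing itself.
- manip.look_for(camera, name): "at" ([x, y, z] in m, in world coordinates, good to about 4 mm: the middle of the surface that is visible of it).
Readings, each from a call of its own:
- manip.current_time(): time.
- manip.current_qpos(): joint angles.
- manip.current_joint_vel(): joint speeds.
- manip.current_joint_torque(): joint torques, N m.
- manip.current_ee_pos(): TCP position.
- manip.current_tcp_rot(): TCP orientation.
- manip.current_force(): force on the tool from outside, world axes, zero at the start.
- manip.current_ft_torque(): the same for the moment, N m.
- manip.current_grip_width(): opening from 0.0 (shut) to 1.0 (fully open).
Only numpy, scipy, OpenCV 4.12 (cv2) and the standard library are available. Lean on these libraries where they do the work, as an engineer would, in place of code of your own. Each camera call takes 0.05 s, during which the arm holds its last target. There are 200 camera calls.

## Working session

There is one attempt and no reset: what is moved stays moved. The work goes in short steps, each a Python script; the robot and the scene stay as the last script left them, time stands still between calls to the robot, and variables do not carry over. Pictures are saved under pics/ and viewed, about 8 in all and at most 12, crops included, and the job is handed in when it is done.

```bash
mkdir -p pics; ls; cat > h.py <<'E'
from bench import manip as m
import numpy as np, cv2
def grab(cam,fn=None):
    cal=m.get_calibration(cam); p,d=m.grab_frame(cam)
    if fn: cv2.imwrite('pics/'+fn,p[:,:,::-1])
    return p,d,cal
def rays(cal,uv):
    K=np.array(cal['camera_matrix'],float)
    uv=np.atleast_2d(np.array(uv,float)); q=(uv-K[[0,1],[2,2]])/K[[0,1],[0,1]]
    s=q.copy()
    for _ in range(15): s=q/(1+cal['k1']*(s**2).sum(1,keepdims=True))
    return s
def world(cal,uv,z):
    s=rays(cal,uv); z=np.atleast_1d(z)[:,None]
    c=np.hstack([s*z,z*np.ones((len(s),1))])
    return (c-np.array(cal['t']))@np.array(cal['R'])
def cloud(d,cal):
    v,u=np.mgrid[:d.shape[0],:d.shape[1]]
    w=world(cal,np.c_[u.ravel(),v.ravel()],d.ravel()).reshape(d.shape+(3,))
    w[d<=0]=np.nan
    return w
def proj(cal,X):
    X=np.atleast_2d(X); c=X@np.array(cal['R']).T+np.array(cal['t']); s=c[:,:2]/c[:,2:]
    s=s*(1+cal['k1']*(s**2).sum(1,keepdims=True)); K=np.array(cal['camera_matrix'])
    return s*K[[0,1],[0,1]]+K[[0,1],[2,2]]
E
python3 - <<'E'
from h import *
for c in ('scene','side','wrist'):
    p,d,cal=grab(c,c+'0.png'); np.savez(c+'0.npz',p=p,d=d,**{k:np.array(v) for k,v in cal.items()})
    print(c,np.round(-np.array(cal['R']).T@cal['t'],3), np.round(np.array(cal['R'])[2],2))
for c in ('scene','side'):
    for n in ('unit','anchor','anchor_tab','anchor_block','puller','puller_handle','puller_stand','spring_loop','hook_seat','guard_edge','slot'):
        print(c,n,[(np.round(r['at'],3).tolist(),round(r['confidence'],2)) for r in m.look_for(c,n)[:3]])
print(m.current_time(),m.current_force())
a=cv2.imread('pics/scene0.png');b=cv2.imread('pics/side0.png')
cv2.imwrite('pics/a.png',cv2.resize(a,(800,600)));cv2.imwrite('pics/b.png',cv2.resize(b,(800,600)))
E
```

```text
pics
scene [0.994 0.778 0.751] [-0.42 -0.69 -0.59]
side [ 0.177 -0.779  0.886] [ 0.32  0.66 -0.68]
wrist [ 0.227 -0.506  0.374] [-0.26 -0.08 -0.96]
scene unit [([0.728, 0.06, 0.009], 0.95)]
scene anchor []
scene anchor_tab [([0.45, 0.334, 0.044], 0.52)]
scene anchor_block [([0.463, 0.345, 0.023], 0.88), ([0.452, -0.298, 0.1], 0.5)]
scene puller [([0.449, -0.298, 0.103], 0.58)]
scene puller_handle [([0.452, -0.3, 0.099], 0.46)]
scene puller_stand [([0.332, -0.439, 0.051], 0.89), ([0.437, -0.157, 0.056], 0.78), ([0.464, -0.28, 0.049], 0.75)]
scene spring_loop [([0.729, 0.038, 0.043], 0.47)]
scene hook_seat [([0.451, 0.335, 0.047], 0.31), ([0.659, -0.351, 0.052], 0.19)]
scene guard_edge [([0.66, -0.353, 0.053], 0.72), ([0.726, 0.06, 0.012], 0.6)]
scene slot [([0.727, 0.058, 0.01], 0.88)]
side unit [([0.705, 0.013, 0.006], 0.87), ([0.447, 0.324, 0.027], 0.22)]
side anchor [([0.445, 0.327, 0.032], 0.6)]
side anchor_tab []
side anchor_block [([0.446, 0.312, 0.022], 0.77), ([0.446, 0.325, 0.027], 0.19)]
side puller [([0.444, -0.312, 0.1], 0.53)]
side puller_handle [([0.444, -0.31, 0.102], 0.7), ([0.461, 0.449, 0.032], 0.55)]
side puller_stand [([0.325, -0.467, 0.069], 0.97), ([0.695, -0.22, 0.066], 0.69), ([0.42, -0.191, 0.06], 0.6)]
side spring_loop [([0.445, 0.329, 0.029], 0.47)]
side hook_seat [([0.714, 0.064, 0.046], 0.44)]
side guard_edge []
side slot [([0.705, 0.014, 0.005], 0.75)]
1.25 [ 0.06868119  0.07758465 -0.69342639]
```

View pics/a.png

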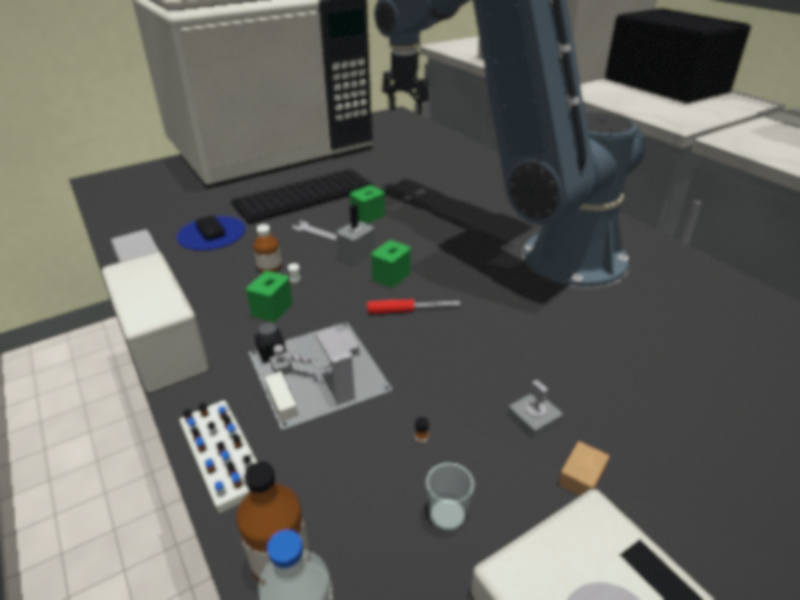

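View pics/b.png

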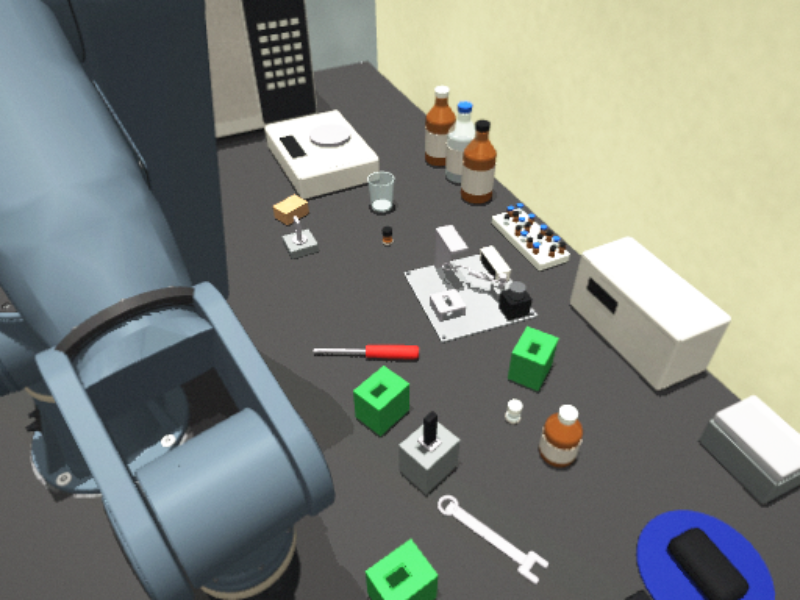

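The side view (pixels ×1.56) shows the grey stand with the black puller at (430,455), and the anchor on its block at (300,240). The unit is at (470,290) with its slot plate at (448,303). The green blocks at (382,400), (534,357) and (402,575) are the decoys. Only the grey block carries the puller. Next I'll look from close up with the wrist camera.

```bash
cat >> h.py <<'E'
def down(yaw):
    # tool x down, y (jaw direction) at angle yaw in world xy
    x=np.array([0,0,-1.]); y=np.array([np.cos(yaw),np.sin(yaw),0]); return np.c_[x,y,np.cross(x,y)]
E
python3 - <<'E'
from h import *
print(np.round(m.current_tcp_rot(),3))
cal=m.get_calibration('wrist'); R=m.current_tcp_rot(); p=m.current_ee_pos()
C=-np.array(cal['R']).T@cal['t']
print('cam in tool',R.T@(C-p), 'axis in tool',R.T@np.array(cal['R'])[2])
R0=np.array(R)
# candidate view poses reachable? 
for q in ([0.38,-0.31,0.30],[0.58,0.0,0.30],[0.38,0.32,0.30]):
    yaw=np.arctan2(q[1],q[0])
    for k in (yaw+np.pi/2,yaw-np.pi/2):
        s=m.inverse_kinematics(q,down(k)); print(q,None if s is None else np.round(s,2))
E
```

```text
[[ 0.     0.291 -0.957]
 [ 0.    -0.957 -0.291]
 [-1.    -0.    -0.   ]]
cam in tool [-0.14270807  0.00026951 -0.07032594] axis in tool [9.62941006e-01 3.84340060e-05 2.69712103e-01]
[0.38, -0.31, 0.3] [-0.78  0.17  1.71 -0.    1.26 -1.67]
[0.38, -0.31, 0.3] [-0.78  0.17  1.71 -0.    1.26  1.48]
[0.58, 0.0, 0.3] [-0.08  0.35  1.48 -0.    1.31 -1.65]
[0.58, 0.0, 0.3] [-0.08  0.35  1.48 -0.    1.31  1.49]
[0.38, 0.32, 0.3] [ 0.61  0.19  1.7  -0.    1.26 -1.66]
[0.38, 0.32, 0.3] [ 0.61  0.19  1.7  -0.    1.26  1.48]
```

```bash
cat >> h.py <<'E'
def lean(yaw,a=np.radians(32)):
    # tool x points down and ahead (heading yaw), jaw y to the left, z ahead/up
    f=np.array([np.cos(yaw),np.sin(yaw),0]); u=np.array([0,0,1.])
    x=np.sin(a)*f-np.cos(a)*u; z=np.cos(a)*f+np.sin(a)*u
    return np.c_[x,np.cross(z,x),z]
def shot(tag,cam='wrist'):
    p,d,cal=grab(cam,tag+'.png'); np.savez(tag+'.npz',p=p,d=d,**{k:np.array(v) for k,v in cal.items()})
def load(tag):
    z=np.load(tag+'.npz'); cal={k:(z[k] if z[k].ndim else float(z[k])) for k in ('camera_matrix','k1','R','t')}
    return z['p'],z['d'],cal
E
python3 - <<'E'
from h import *
h=np.pi/2
m.move_ptp([0.42,-0.30,0.30],lean(0,0)); m.dwell(.2); shot('st1')
m.move_l([0.37,-0.36,0.28],max_speed=.2); m.dwell(.2); shot('st2')
m.move_ptp([0.60,0.04,0.28],lean(0,0)); m.dwell(.2); shot('un1')
m.move_ptp([0.54,0.08,0.22],lean(0)); m.dwell(.2); shot('un2')
m.move_ptp([0.42,0.33,0.26],lean(0,0)); m.dwell(.2); shot('bl1')
m.move_l([0.40,0.28,0.25],max_speed=.2); m.dwell(.2); shot('bl2')
print(m.current_time(),np.round(m.current_qpos(),2))
for t in ('st1','un1','un2','bl1'):
    p,d,cal=load(t); print(t,d.min(),d.max(),cal['camera_matrix'][0])
I=[cv2.imread(f'pics/{t}.png') for t in ('st1','un1','un2','bl1')]
cv2.imwrite('pics/c.png',cv2.resize(np.vstack([np.hstack(I[:2]),np.hstack(I[2:])]),(800,600),interpolation=cv2.INTER_AREA))
E
```

```text
9.2667 [ 0.52  0.22  1.78  0.    1.14 -1.06]
st1 0.0 0.5650543 [296.12066006   0.         256.35383224]
un1 0.0 1.128152 [296.12066006   0.         256.35383224]
un2 0.0 1.2222441 [296.12066006   0.         256.35383224]
bl1 0.0 0.5126982 [296.12066006   0.         256.35383224]
```

View pics/c.png

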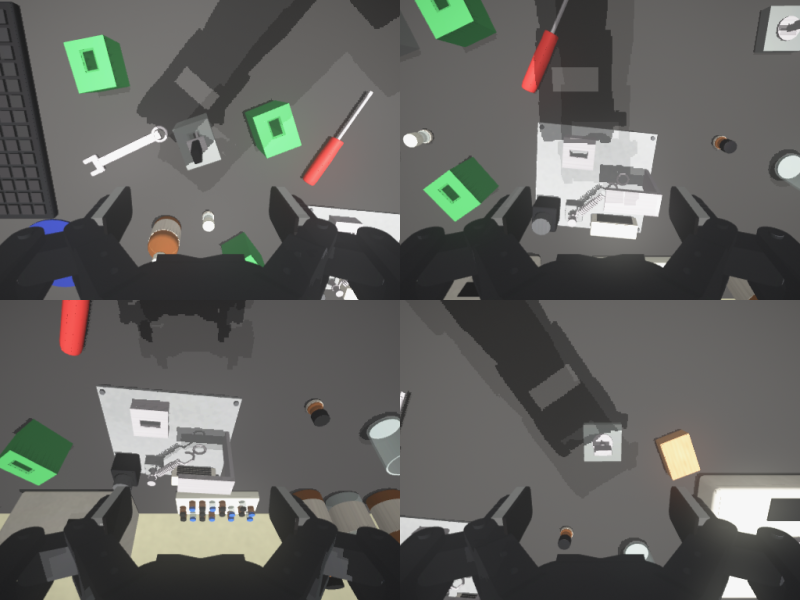

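The wrist views show:
- the grey stand with the black puller at st1 (195,140)
- the unit with the slot plate at un1 (578,155) and the loop at un1 (622,180), partly under the guard
- the anchor on its block at bl1 (602,443)

Next I'll fit these from depth.

```bash
cat > fit.py <<'E'
from h import *
def pts(t,c,r,zr):
    p,d,cal=load(t); w=cloud(d,cal); k=(np.hypot(w[...,0]-c[0],w[...,1]-c[1])<r)&(w[...,2]>zr[0])&(w[...,2]<zr[1])
    return w[k]
def rect(P,tag):
    (c,s,a)=cv2.minAreaRect((P[:,:2]*1000).astype(np.float32))
    print(tag,len(P),'c',np.round(c,1),'size',np.round(s,1),'ang',round(a,1),'z med',round(np.median(P[:,2])*1000,1),'mean',np.round(P[:,:2].mean(0)*1000,1))
if __name__=='__main__':
    for t in ('st1','st2'):
        P=pts(t,(.45,-.30),.3,(-.02,.02)); print('table',np.median(P[:,2]),P[:,2].std())
        rect(pts(t,(.45,-.30),.07,(.065,.0745)),t+' stand top')
        P=pts(t,(.45,-.30),.07,(.12,.16)); rect(P,t+' handle'); print(np.percentile(P[:,2],[50,90,98]))
        P=pts(t,(.45,-.30),.07,(.134,.143)); rect(P,t+' handletop')
    for t in ('bl1','bl2'):
        rect(pts(t,(.45,.33),.07,(.018,.0235)),t+' block top')
        rect(pts(t,(.45,.33),.07,(.0245,.032)),t+' flange')
        P=pts(t,(.45,.33),.07,(.05,.09));rect(P,t+' tab'); print(np.percentile(P[:,2],[50,90,98]))
        P=pts(t,(.45,.33),.07,(.074,.084));rect(P,t+' tabtop')
    for t in ('un1','un2'):
        P=pts(t,(.65,.0),.25,(-.02,.003)); print('table',np.median(P[:,2]),P[:,2].std())
        rect(pts(t,(.70,.03),.19,(.0045,.009)),t+' base')
        rect(pts(t,(.655,.0),.06,(.027,.0335)),t+' slotplate')
        rect(pts(t,(.70,.1),.1,(.107,.117)),t+' guard top')
E
python3 fit.py
```

```text
table 0.0001284515483778578 0.002205298210181745
st1 stand top 1936 c [ 448.5 -305.4] size [74.4 60. ] ang 18.9 z med 72.1 mean [ 445.3 -305.5]
st1 handle 253 c [ 448.2 -305.5] size [20.  12.1] ang 19.2 z med 138.6 mean [ 446.3 -305.5]
[0.13859808 0.13980026 0.14042544]
st1 handletop 205 c [ 448.2 -305.6] size [20. 12.] ang 18.9 z med 138.9 mean [ 447.5 -305.5]
table 0.00014056057032928472 0.002151704395270933
st2 stand top 1936 c [ 448.5 -305.5] size [75.3 60. ] ang 19.0 z med 72.1 mean [ 443.8 -306.9]
st2 handle 269 c [ 447.9 -305.8] size [20.5 11.8] ang 19.0 z med 138.5 mean [ 445.3 -306.7]
[0.13852537 0.13958914 0.14003205]
st2 handletop 207 c [ 447.9 -305.8] size [20.6 11.7] ang 19.5 z med 138.8 mean [ 447.1 -306.1]
bl1 block top 1578 c [448.6 332.7] size [64.1 64.1] ang 0.5 z med 22.1 mean [446.  332.8]
bl1 flange 296 c [442.5 332.4] size [27.5 34.2] ang 4.5 z med 26.1 mean [442.3 332.8]
bl1 tab 290 c [448.3 332.8] size [25.9  8.1] ang 89.0 z med 79.0 mean [446.8 332.6]
[0.07898386 0.08056931 0.08125358]
bl1 tabtop 181 c [448.4 332.4] size [25.1  7.9] ang 89.6 z med 79.8 mean [
[... 344 characters left out ...]
[ 7.5 26.2] ang 0.5 z med 79.8 mean [447.6 332.5]
table 8.860225263856604e-05 0.0008272837721667324
un1 base 11635 c [713.8  24.4] size [220.3 210.5] ang 84.1 z med 6.2 mean [685.5  23.1]
un1 slotplate 1421 c [650.8   0.7] size [56.  56.4] ang 84.0 z med 30.1 mean [650.1   0.8]
un1 guard top 2119 c [703.2  87.4] size [83.5 37.4] ang 83.8 z med 112.1 mean [701.8  87.1]
table 0.00011387423337399354 0.0006916588060517908
un2 base 12047 c [713.8  24.3] size [219.9 212.4] ang 84.1 z med 6.1 mean [681.2  31.3]
un2 slotplate 1488 c [6.508e+02 6.000e-01] size [56.3 58.2] ang 84.1 z med 30.1 mean [648.1   0.7]
un2 guard top 1477 c [702.7  87.2] size [82.9 38.3] ang 84.4 z med 112.0 mean [699.3  87.3]
```

```bash
cat >> h.py <<'E'
S=np.array([.6508,.0007]); UY=np.radians(-5.95)
RU=np.array([[np.cos(UY),-np.sin(UY),0],[np.sin(UY),np.cos(UY),0],[0,0,1]])
def U(x,y,z): return np.array([S[0],S[1],0])+RU@np.array([x,y,z])   # unit frame, m
def st(msg=''): print(msg,'t',round(m.current_time(),2),'tcp',np.round(np.array(m.current_ee_pos())*1000,1),'F',np.round(m.current_force(),1),'T',np.round(m.current_ft_torque(),2),'grip',round(m.current_grip_width(),3),flush=True)
E
python3 - <<'E'
from h import *
from fit import pts
# stand hole side
for t in ('st1','st2'):
    p,d,cal=load(t); w=cloud(d,cal); a=np.radians(19)
    q=(w[...,:2]-[.4485,-.3055])@np.array([[np.cos(a),-np.sin(a)],[np.sin(a),np.cos(a)]])
    k=(abs(q[...,0])<.030)&(abs(q[...,1])<.012)&(w[...,2]<.069)
    print(t,'hole pts x,z mm',k.sum(),np.round(np.median(q[k],0)*1000,1),np.round(np.percentile(w[k][:,2],[5,50])*1000))
h=-np.pi/2+np.radians(.5)
m.set_gripper(.5,60)
m.move_ptp([.4483,.3326,.12],lean(h,0)); st()
m.move_l([.4483,.3326,.052],max_speed=.1); st('down')
m.set_gripper(0.,60); st('closed')
m.move_l([.4483,.3326,.125],max_speed=.15); st('up')
p=U(0,0,.125); m.move_ptp(p,lean(-np.pi/2+UY,0)); m.dwell(.2); st('over slot'); shot('an1')
shot('an_side','side'); shot('an_scene','scene')
I=[cv2.imread('pics/an1.png')[:300],cv2.resize(cv2.imread('pics/an_side.png')[140:240,240:360],(512,427))]
cv2.imwrite('pics/d.png',np.vstack([I[0],I[1]])[:,:])
E
python3 -c "
import cv2;a=cv2.imread('pics/d.png');print(a.shape);cv2.imwrite('pics/d.png',cv2.resize(a,(420,596)))"
```

```text
st1 hole pts x,z mm 88 [-6.1 -6.1] [-0. 18.]
st2 hole pts x,z mm 96 [6.4 0.6] [ 1. 23.]
 t 11.18 tcp [448.4 332.6 120.3] F [-0.  -0.2 -0.3] T [ 0.04 -0.03 -0.01] grip 0.501
down t 12.02 tcp [448.6 332.8  52.5] F [ 0.3 -0.4 -0.4] T [0.   0.02 0.01] grip 0.501
closed t 12.43 tcp [448.3 332.6  52.1] F [-0.6 -0.7  0.9] T [-0.06  0.07 -0.  ] grip 0.081
up t 13.06 tcp [447.9 332.4 124.3] F [-1.1 -0.5 -1.6] T [0.02 0.   0.  ] grip 0.081
over slot t 14.71 tcp [650.7   1.7 125.1] F [ 0.2  0.4 -0.7] T [-0.01 -0.01  0.04] grip 0.083
(727, 512, 3)
```

View pics/d.png

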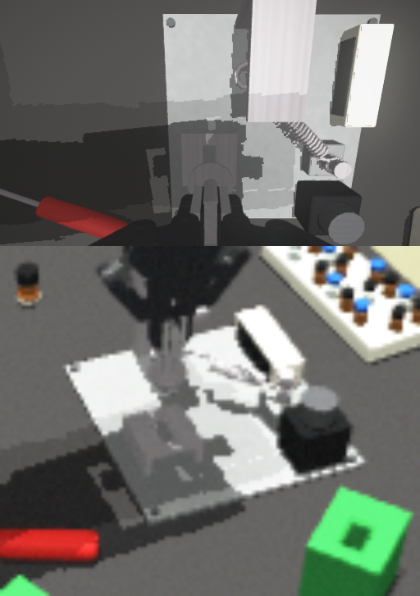

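```bash
python3 - <<'E'
from h import *
A=lean(-np.pi/2+UY,0)
m.move_l(U(0,0,.085),A,max_speed=.1); m.dwell(.1); st('pre')
for z in (.078,.072,.066,.061):
    m.move_l(U(0,0,z),A,max_speed=.05); st(z)
    if abs(np.array(m.current_force())[2])>15: print('STOP'); break
m.dwell(.1); st(); shot('in1','side')
a=cv2.imread('pics/st1.png')[130:240,180:330]; b=cv2.imread('pics/in1.png')[140:230,250:370]
cv2.imwrite('pics/e.png',np.vstack([cv2.resize(a,(400,293),interpolation=cv2.INTER_CUBIC),cv2.resize(b,(400,300),interpolation=cv2.INTER_CUBIC)]))
E
```

```text
pre t 15.51 tcp [651.3   0.7  85.7] F [-0.7 -0.3 -0.5] T [-0.03 -0.   -0.01] grip 0.082
0.078 t 15.8 tcp [650.6   0.7  77.7] F [ 0.6 -0.6 -1.1] T [-0.07  0.02 -0.02] grip 0.081
0.072 t 16.07 tcp [650.6   0.7  71.6] F [ 0.3  0.6 -0.8] T [-0.02 -0.02 -0.03] grip 0.081
0.066 t 16.33 tcp [650.6   0.7  65.5] F [-0.9 -0.6 -0.6] T [0.02 0.01 0.04] grip 0.082
0.061 t 16.58 tcp [650.7   0.7  60.7] F [-0.3  0.3 -0.9] T [-0.02 -0.01  0.03] grip 0.08
 t 16.68 tcp [650.9   0.7  61. ] F [ 0.2  0.3 -1.7] T [ 0.05  0.01 -0.03] grip 0.081
```

View pics/e.png

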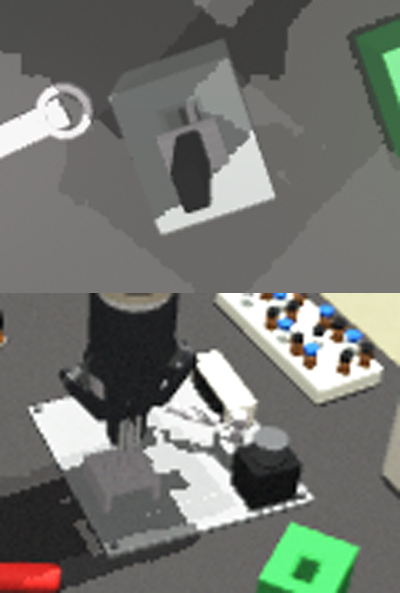

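```bash
python3 - <<'E'
from h import *
for f in (.33,.66,1):
    m.move_ptp(U(0,0,.0608),lean(-np.pi/2+UY+f*np.pi/2,0)); st(f)
A=lean(UY,0)
m.move_l(U(0,0,.0598),A,max_speed=.03); m.dwell(.1); st('seat')
m.set_gripper(.4,60); m.dwell(.35); st('open')
m.move_l(U(0,0,.13),A,max_speed=.15)
m.move_l(U(-.09,.02,.2),A,max_speed=.25); m.dwell(.15); st(); shot('ch1')
from fit import *
c=U(0,0,0)[:2]; P=pts('ch1',c,.05,(.080,.095)); rect(P,'tabtop'); P=pts('ch1',c,.03,(.0315,.038)); rect(P,'flange')
print('slot',np.round(c*1000,1),'unit deg',np.degrees(UY))
cv2.imwrite('pics/f.png',cv2.resize(cv2.imread('pics/ch1.png')[0:260,100:420],(800,650))[:600])
E
```

```text
0.33 t 17.29 tcp [650.8   0.7  60.9] F [-1.2  0.7 -1.6] T [ 0.01 -0.01 -0.01] grip 0.083
0.66 t 17.86 tcp [650.8   0.7  60.8] F [ 0.4  0.2 -1.2] T [0.   0.05 0.  ] grip 0.082
1 t 18.43 tcp [650.8   0.7  60.8] F [0.  0.3 0. ] T [ 0.05 -0.   -0.  ] grip 0.08
seat t 18.78 tcp [651.    0.7  60.1] F [-1.6  0.7  4.5] T [ 0.01  0.32 -0.02] grip 0.08
open t 19.51 tcp [650.8   0.7  59.8] F [-0.9  0.6 -0.4] T [-0.01  0.01  0.02] grip 0.397
 t 20.89 tcp [563.7  29.6 198.5] F [-0.3 -0.1  0.4] T [ 0.05  0.08 -0.02] grip 0.397
tabtop 228 c [652.8   0.9] size [ 7.8 26.8] ang 83.3 z med 87.9 mean [650.7   1.5]
flange 551 c [649.9   1.5] size [45.6 45.1] ang 13.5 z med 34.1 mean [649.8   2.1]
slot [650.8   0.7] unit deg -5.95
```

View pics/f.png

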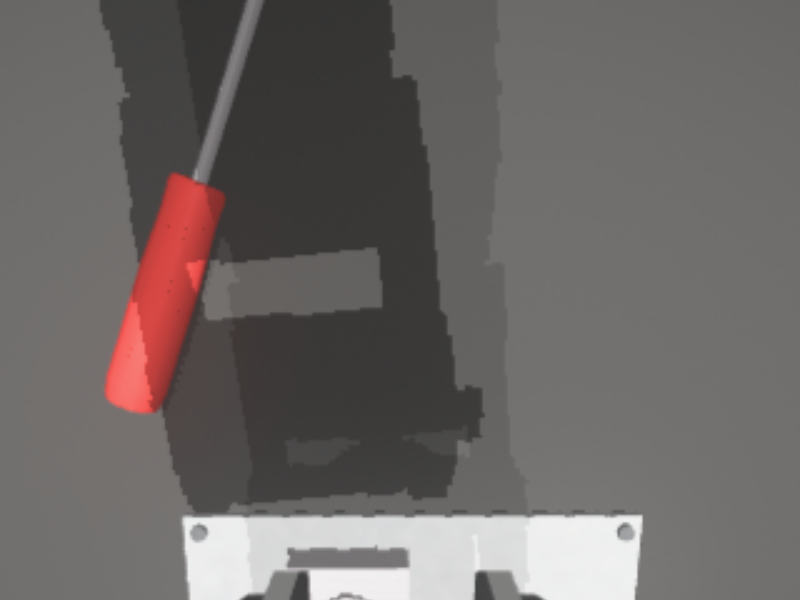

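Anchor locked: the tab's long axis is at −6.7° along the unit's x and its top is at 88 mm, as expected. Next is a close look at the loop under the guard.

```bash
cat > loop.py <<'E'
from h import *
def an(t):
    p,d,cal=load(t); w=cloud(d,cal); q=(w-U(0,0,0))@RU
    k=(q[...,2]>.041)&(q[...,2]<.051)&(q[...,0]<.118)&(q[...,0]>.005)&(q[...,1]>.02)&(q[...,1]<.12)
    P=q[k]; r=np.hypot(P[:,0]-.12,P[:,1]); ph=np.arctan2(P[:,1],.12-P[:,0])
    best=max(((np.sum((abs(np.hypot(P[:,0]-.12+R*np.cos(a),P[:,1]-R*np.sin(a))-.010)<.0022))
       -2*np.sum(np.hypot(P[:,0]-.12+R*np.cos(a),P[:,1]-R*np.sin(a))<.006)),a,R) for a in np.arange(.6,.86,.005) for R in np.arange(.112,.127,.001))
    print(t,len(P),'coil angle',round(np.median(ph[(r<.08)&(r>.02)]),3) if len(P) else None,'ring',best,'z',np.round(np.median(P[:,2])*1000,1))
E
python3 - <<'E'
from loop import *
A=lean(UY); 
m.move_ptp(U(-.045,.075,.135),A); m.dwell(.2); shot('lp1')
m.move_l(U(-.045,.040,.135),A,max_speed=.2); m.dwell(.2); shot('lp2'); st()
for t in ('un1','un2','lp1','lp2'): an(t)
for t in ('lp1','lp2'):
    p,d,cal=load(t); print(np.round(proj(cal,[U(.12-.119*np.cos(a),.119*np.sin(a),.048) for a in (.68,.73,.78)]),1).tolist())
cv2.imwrite('pics/g.png',cv2.resize(np.vstack([cv2.imread('pics/lp1.png')[100:300,120:420],cv2.imread('pics/lp2.png')[100:300,120:420]]),(450,600),interpolation=cv2.INTER_CUBIC))
E
```

```text
t 22.58 tcp [610.3  45.8 135. ] F [-0.4  0.2  0.1] T [ 0.05  0.29 -0.01] grip 0.398
un1 333 coil angle 0.727 ring (np.int64(119), np.float64(0.7550000000000001), np.float64(0.11900000000000001)) z 47.8
un2 387 coil angle 0.701 ring (np.int64(122), np.float64(0.7500000000000001), np.float64(0.12000000000000001)) z 47.6
lp1 551 coil angle 0.782 ring (np.int64(237), np.float64(0.7500000000000001), np.float64(0.12000000000000001)) z 47.5
lp2 724 coil angle 0.694 ring (np.int64(242), np.float64(0.7500000000000001), np.float64(0.11900000000000001)) z 47.6
[[256.2, 202.2], [261.2, 205.0], [265.9, 207.8]]
[[293.8, 203.0], [298.4, 205.7], [302.6, 208.6]]
```

View pics/g.png

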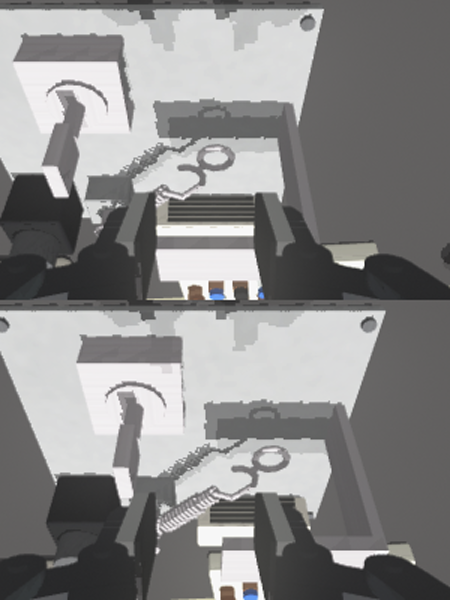

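The loop is at swing 0.752 rad, r = 119.3 mm; four views agree, and it sits in crop 1 at (215,157). The hole slit lies on the robot side of the collar, so the stand's yaw is +19°. Next I'll fetch the puller.

```bash
cat >> h.py <<'E'
SO=np.array([.4484,-.3055,.072]); SY=np.radians(19.)
TIP=np.array([-.0063,0,-.0585]); G=.009; LEAN=np.radians(32)
DT=np.zeros(3)  # measured tip offset in unit frame (actual - nominal)
def tip_tcp(T):   # T: wanted tip-middle in unit frame -> TCP world
    A=lean(UY); Rp=np.c_[A[:,2],A[:,1],-A[:,0]]   # puller x,y,z in world
    return U(*(np.array(T)-DT))-Rp@TIP+Rp@np.array([0,0,G])
def go(T,v=.1): m.move_l(tip_tcp(T),lean(UY),max_speed=v)
LP=np.array([.0329,.0815,.046]); PIV=np.array([.12,0,.046])
def arc(r,a,z=.046): return np.array([.12-r*np.cos(a),r*np.sin(a),z])
E
python3 - <<'E'
from h import *
A=lean(SY,0); c=SO[:2]
m.set_gripper(.5,120)
m.move_ptp([*c,.17],A); st('over')
m.move_l([*c,.072+G],A,max_speed=.12); m.dwell(.1); st('down')
m.set_gripper(0,120); st('grip')
m.move_l([*c,.19],A,max_speed=.12); st('up')
m.move_ptp(U(-.10,.06,.21),lean(UY)); st('mid')
m.move_ptp(tip_tcp(LP+[-.035,0,.022]),lean(UY)); m.dwell(.25); st('pre'); shot('pr1')
p,d,cal=load('pr1')
A=lean(UY); Rp=np.c_[A[:,2],A[:,1],-A[:,0]]; O=np.array(m.current_ee_pos())-Rp@[0,0,G]
for n,q in (('bend',[0,0,-.052]),('tipmid',TIP),('tipend',[-.0125,0,-.0649]),('collar',[0,0,0])): print(n,np.round(proj(cal,O+Rp@np.array(q)),1))
print('loop',proj(cal,U(*LP)).round(1))
w=cloud(d,cal); q=(w-U(0,0,0))@RU; np.save('q.npy',q)
k=(abs(q[...,0]-LP[0]+.035)<.03)&(abs(q[...,1]-LP[1])<.015)&(q[...,2]>.050)&(q[...,2]<.095)
P=q[k]; print(k.sum()); 
for z in np.arange(.052,.096,.004):
    s=P[abs(P[:,2]-z)<.002]; print(round(z,3),len(s),np.round(s[:,:2].mean(0)*1000,1) if len(s) else '')
cv2.imwrite('pics/i.png',cv2.resize(cv2.imread('pics/pr1.png')[60:330,130:400],(600,600),interpolation=cv2.INTER_CUBIC))
E
```

```text
over t 24.27 tcp [ 448.6 -305.   169.8] F [0.1 0.3 0.2] T [-0.03  0.04 -0.03] grip 0.499
down t 25.26 tcp [ 448.8 -305.8   81.8] F [-0.3  0.7  0.7] T [ 0.    0.04 -0.  ] grip 0.498
grip t 25.65 tcp [ 448.6 -305.7   81.6] F [-1.  -0.   5.4] T [0.19 0.22 0.01] grip 0.125
up t 26.71 tcp [ 448.1 -305.2  189.2] F [-0.3  0.1 -1.7] T [ 0.02  0.   -0.04] grip 0.12
mid t 28.16 tcp [557.7  70.1 209.9] F [ 0.  -0.1 -2.2] T [0.05 0.38 0.01] grip 0.124
pre t 28.92 tcp [627.   84.9 130.1] F [-0.1  0.2 -0.7] T [ 0.04  0.35 -0.03] grip 0.121
bend [[255.8 204.5]]
tipmid [[255.8 193.5]]
tipend [[255.8 183.2]]
collar [[255.7 234.1]]
loop [[256.  200.2]]
206
0.052 0 
0.056 0 
0.06 22 [-5.1 81.9]
0.064 28 [-4.3 81.9]
0.068 28 [-3.6 81.9]
0.072 31 [-2.8 82. ]
0.076 30 [-1.7 82.3]
0.08 11 [-3.5 82.1]
0.084 15 [-6.1 82.1]
0.088 20 [-8.7 81.8]
0.092 17 [-11.2  82. ]
```

View pics/i.png

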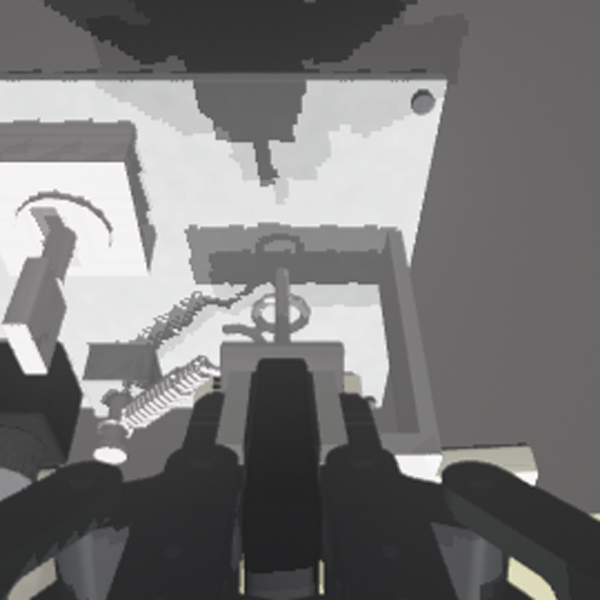

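The puller is held straight and the tip reads within 1 mm of nominal (tip at (282,270), loop at (280,312) in the crop). Next I'll insert it and stretch.

```bash
cat >> loop.py <<'E'
def ring(t,a0,r0,da=.12,dr=.016):
    p,d,cal=load(t); w=cloud(d,cal); q=(w-U(0,0,0))@RU
    c=arc(r0,a0); k=(q[...,2]>.0425)&(q[...,2]<.0505)&(np.hypot(q[...,0]-c[0],q[...,1]-c[1])<.035); P=q[k]
    b=max(((np.sum(abs(np.hypot(P[:,0]-.12+R*np.cos(a),P[:,1]-R*np.sin(a))-.010)<.0022)),-abs(R-r0),a,R) for a in np.arange(a0-da,a0+da,.005) for R in np.arange(r0-dr,r0+dr,.001))
    print(t,'ring n',b[0],'of',len(P),'swing %.3f r %.1f'%(b[2],b[3]*1000)); return b
E
python3 - <<'E'
from loop import *
go(LP+[0,0,.022],.06); m.dwell(.1); st('above'); F0=np.array(m.current_force())
go(LP+[0,0,.010],.05); st('mid')
if abs(m.current_force()[2]-F0[2])>6: raise SystemExit('contact')
go(LP,.05); m.dwell(.1); st('in'); shot('in_l')
for r in (.1248,.135,.146): go(arc(r,.752),.05); st(r)
m.dwell(.15); shot('pu1'); ring('pu1',.752,.1405)
p,d,cal=load('pu1')
cv2.imwrite('pics/j.png',cv2.resize(np.hstack([cv2.imread('pics/in_l.png')[100:260,150:350],cv2.imread('pics/pu1.png')[100:260,150:350]]),(800,320),interpolation=cv2.INTER_CUBIC))
E
```

```text
above t 29.8 tcp [661.4  81.5 128.5] F [-0.3  0.1 -1. ] T [0.05 0.36 0.09] grip 0.124
mid t 30.19 tcp [661.5  81.5 116. ] F [ 0.2  0.  -0.2] T [ 0.01  0.39 -0.05] grip 0.124
in t 30.64 tcp [661.8  81.5 106.8] F [-0.3  0.1 -0.9] T [0.03 0.32 0.01] grip 0.129
0.1248 t 30.95 tcp [658.2  85.7 106.9] F [ 0.4 -0.8 -0.7] T [-0.07  0.29 -0.07] grip 0.124
0.135 t 31.3 tcp [651.6  93.3 106.8] F [ 1.  -1.9 -0.8] T [-0.22  0.13 -0.19] grip 0.129
0.146 t 31.67 tcp [644.5 101.5 106.7] F [ 1.4 -2.9 -0.8] T [-0.48 -0.12 -0.31] grip 0.121
pu1 ring n 316 of 548 swing 0.752 r 139.5
```

View pics/j.png

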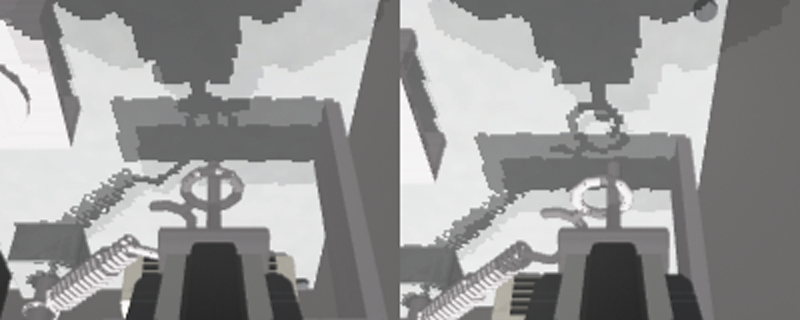

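The tip is in the loop and the spring is stretched (loop at 139.5 mm, about 3.2 N). Next I'll pull to 154 mm and swing partway.

```bash
python3 - <<'E'
from loop import *
go(arc(.1605,.752),.06); st('160')
for a in (.65,.55,.45,.35): go(arc(.1605,a),.08)
st('.35'); m.dwell(.15); shot('sw1'); ring('sw1',.35,.154)
E
```

```text
160 t 32.26 tcp [634.9 112.5 106.7] F [ 3.7 -3.5 -0.6] T [-0.78 -0.33 -0.42] grip 0.123
.35 t 33.67 tcp [596.4  61.7 107.1] F [ 4.4 -2.  -1.8] T [-0.47 -0.49 -0.23] grip 0.125
sw1 ring n 315 of 422 swing 0.360 r 154.0
```

```bash
python3 - <<'E'
from loop import *
for a in (.27,.2,.14,.09,.05,.02,0,-.008):
    go(arc(.1605,a),.06); st(a)
m.dwell(.15); shot('sw2'); ring('sw2',0,.154,.08)
cv2.imwrite('pics/k.png',cv2.resize(cv2.imread('pics/sw2.png')[120:270,150:350],(800,600),interpolation=cv2.INTER_CUBIC))
E
```

```text
0.27 t 34.23 tcp [591.1  50.  106.9] F [ 5.1 -1.8 -1.8] T [-0.42 -0.62 -0.18] grip 0.121
0.2 t 34.57 tcp [587.4  39.5 106.9] F [ 4.3 -2.5 -1.3] T [-0.27 -0.57 -0.14] grip 0.124
0.14 t 34.88 tcp [584.8  30.3 106.9] F [ 3.6 -1.6 -0.5] T [-0.2  -0.6  -0.11] grip 0.126
0.09 t 35.16 tcp [583.   22.6 106.9] F [ 4.3 -0.7 -1.9] T [-0.21 -0.65 -0.01] grip 0.125
0.05 t 35.42 tcp [581.9  16.3 106.9] F [ 5.4 -0.2 -1.9] T [-0.16 -0.6  -0.05] grip 0.123
0.02 t 35.67 tcp [581.2  11.5 106.9] F [ 4.9 -0.8 -1.9] T [-0.09 -0.66 -0.03] grip 0.127
0 t 35.92 tcp [580.7   8.4 106.8] F [ 5.1 -0.8 -2.1] T [-0.05 -0.61 -0.04] grip 0.124
-0.008 t 36.17 tcp [580.6   7.2 106.8] F [ 4.9 -0.6 -2.1] T [-0.07 -0.66  0.01] grip 0.127
sw2 ring n 315 of 366 swing 0.005 r 154.0
```

View pics/k.png

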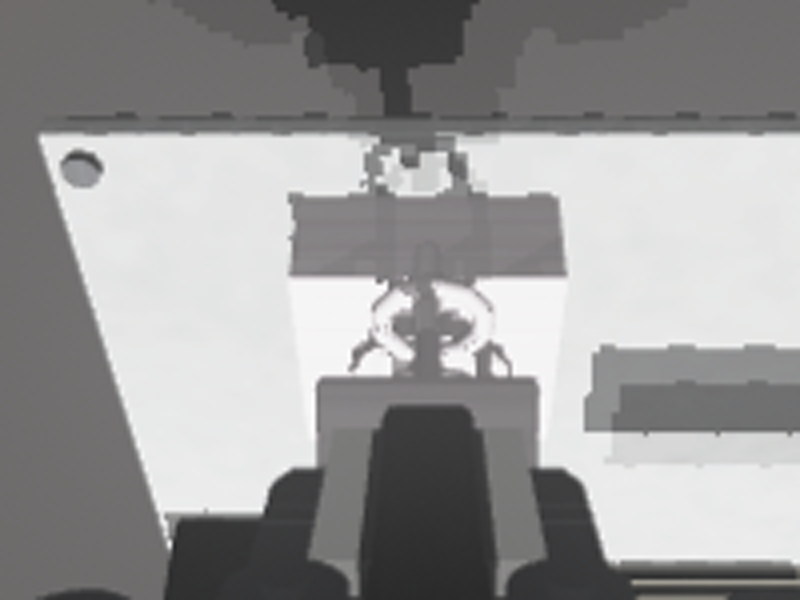

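Swing is 0.005 and r = 154, with no sideways jam. Next I'll let it draw back onto the post.

```bash
python3 - <<'E'
from loop import *
for r in (.157,.154,.151,.148,.145):
    go(arc(r,-.005),.04); m.dwell(.05); st(r)
shot('sw3'); ring('sw3',0,.144,.08)
E
```

```text
0.157 t 36.67 tcp [584.1   7.2 106.7] F [ 4.5  0.2 -1.2] T [-0.05 -0.58  0.03] grip 0.121
0.154 t 36.97 tcp [586.8   6.7 106.6] F [ 4.6 -0.2 -0.7] T [ 0.02 -0.49  0.03] grip 0.124
0.151 t 37.27 tcp [589.6   6.3 106.5] F [ 5.  -0.9 -1.5] T [ 0.03 -0.44  0.03] grip 0.124
0.148 t 37.57 tcp [592.6   6.  106.5] F [ 3.7 -0.4 -1.2] T [-0.01 -0.39 -0.01] grip 0.124
0.145 t 37.87 tcp [595.1   5.7 106.1] F [-0.4 -0.1 -1.5] T [-0.    0.36  0.01] grip 0.125
sw3 ring n 307 of 356 swing 0.005 r 141.0
```

The puller load is zero while the loop stays at r≈141 mm, so the hook is hung. Next I'll take the tip out.

```bash
python3 - <<'E'
from loop import *
go(arc(.141,.003),.04); m.dwell(.05); st('centred')
T=arc(.141,.003)
for k in (.008,.016,.026):
    go(T+k*np.array([.21,0,.98]),.05); st(k)
go(T+[-.05,0,.05],.15); m.dwell(.4); st('off'); shot('hg1'); ring('hg1',0,.141,.08)
shot('hg2','side')
from fit import *
rect(pts('hg1',S,.05,(.083,.095)),'tabtop')
cv2.imwrite('pics/l.png',cv2.resize(cv2.imread('pics/hg1.png')[100:280,130:370],(800,600),interpolation=cv2.INTER_CUBIC))
E
```

```text
centred t 38.22 tcp [599.7   6.5 106.5] F [ 0.7 -0.1 -1.1] T [-0.01  0.31  0.  ] grip 0.124
0.008 t 38.52 tcp [601.6   6.3 114.8] F [ 0.6  0.9 -1.3] T [ 0.02  0.35 -0.05] grip 0.124
0.016 t 38.83 tcp [603.3   6.1 122.7] F [ 0.3  0.2 -0.4] T [0.03 0.36 0.02] grip 0.123
0.026 t 39.18 tcp [605.3   5.9 132.5] F [ 0.5 -0.9 -1.1] T [0.05 0.41 0.01] grip 0.124
off t 40.14 tcp [550.1  11.6 156.3] F [ 0.   0.4 -1.4] T [ 0.01  0.39 -0.03] grip 0.122
hg1 ring n 159 of 264 swing 0.005 r 141.0
tabtop 0 c [0. 0.] size [0. 0.] ang 0.0 z med nan mean [nan nan]
  return _methods._mean(a, axis=axis, dtype=dtype,
  ret = ret.dtype.type(ret / rcount)
fit.py:7: RuntimeWarning: Mean of empty slice.
  print(tag,len(P),'c',np.round(c,1),'size',np.round(s,1),'ang',round(a,1),'z med',round(np.median(P[:,2])*1000,1),'mean',np.round(P[:,:2].mean(0)*1000,1))
  ret = um.true_divide(
```

View pics/l.png

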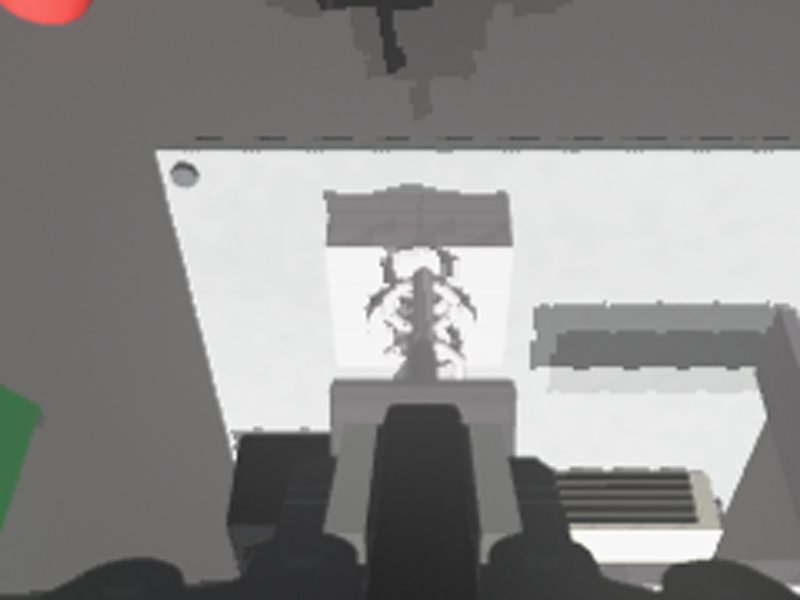

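```bash
python3 - <<'E'
from h import *
A=lean(UY); Rp=np.c_[A[:,2],A[:,1],-A[:,0]]
def line(t,tcp,Rp):
    p,d,cal=load(t); w=cloud(d,cal); q=(w-(np.array(tcp)-Rp@[0,0,G]))@Rp
    k=(abs(q[...,0])<.008)&(abs(q[...,1])<.008)&(q[...,2]<-.006)&(q[...,2]>-.046); P=q[k]
    a=np.polyfit(P[:,2],P[:,0],1); b=np.polyfit(P[:,2],P[:,1],1)
    print(t,len(P),'x tilt deg',np.degrees(a[0]).round(2),'x0 mm',(a[1]*1e3).round(2),'y tilt',np.degrees(b[0]).round(2),'y0',(b[1]*1e3).round(2)); return a[0]
a1=line('pr1',[.627,.0849,.1301],Rp); a2=line('hg1',[.5501,.0116,.1563],Rp)
m.move_l(U(-.11,.0,.22),A,max_speed=.2)
B=lean(SY,0); c=SO[:2]
m.move_ptp([*c,.19],B); m.dwell(.3); st('over'); shot('rt1')
Rq=np.c_[B[:,2],B[:,1],-B[:,0]]; line('rt1',m.current_ee_pos(),Rq)
E
```

```text
pr1 61 x tilt deg -0.97 x0 mm -2.89 y tilt 0.61 y0 1.03
hg1 71 x tilt deg -1.39 x0 mm -3.09 y tilt -0.06 y0 0.54
over t 42.26 tcp [ 448.7 -305.   190.1] F [-0.3  0.1 -1. ] T [-0.09  0.03 -0.  ] grip 0.124
rt1 72 x tilt deg -1.22 x0 mm -2.65 y tilt -1.11 y0 -0.76
```

The puller hasn't slipped: its tilt is about 1° in every view. Next I'll lower it into the stand.

```bash
python3 - <<'E'
from h import *
B=lean(SY,0); c=SO[:2]
F0=np.array(m.current_force())
for z in (.155,.14,.12,.10,.09,.085,.0825,.0813):
    m.move_l([*c,z],B,max_speed=.08); F=np.array(m.current_force())-F0
    if np.linalg.norm(F)>6: st('contact'); break
m.dwell(.1); st('low')
m.set_gripper(.45,120); m.dwell(.3); st('open')
m.move_l([*c,.17],B,max_speed=.12)
m.move_l([.42,-.22,.28],max_speed=.25); m.dwell(.3); st(); shot('fin1'); shot('fin_side','side'); shot('fin_scene','scene')
from fit import *
P=pts('fin1',c,.04,(.12,.16)); rect(P,'handle'); P=pts('fin1',c,.04,(.133,.145)); rect(P,'handletop')
rect(pts('fin1',c,.03,(.0745,.0805)),'collar')
rect(pts('fin_side',S,.06,(.083,.093)),'tab side'); rect(pts('fin_scene',S,.06,(.083,.093)),'tab scene')
a=cv2.imread('pics/fin_side.png'); 
cv2.imwrite('pics/n.png',np.hstack([cv2.resize(a[140:230,250:355],(400,343),interpolation=cv2.INTER_CUBIC),cv2.resize(a[240:320,230:323],(400,343),interpolation=cv2.INTER_CUBIC)]))
E
```

```text
low t 45.15 tcp [ 448.6 -305.6   81.6] F [-0.6  1.4  4.3] T [0.08 0.1  0.01] grip 0.123
open t 45.83 tcp [ 448.4 -305.5   81.3] F [0.2 0.3 0.1] T [0.01 0.01 0.  ] grip 0.451
 t 47.74 tcp [ 419.9 -220.3  279.2] F [ 0.4  0.  -0. ] T [-0.01  0.04  0.02] grip 0.452
handle 358 c [ 448.1 -305.9] size [19.2 12.8] ang 19.7 z med 138.3 mean [ 446.5 -304.5]
handletop 259 c [ 448.1 -306. ] size [19.1 12.5] ang 17.3 z med 138.8 mean [ 447.5 -305.2]
collar 236 c [ 448.4 -305.7] size [24.  30.1] ang 19.0 z med 77.0 mean [ 444.4 -300.7]
tab side 26 c [654.8  -1.3] size [ 7.9 25.1] ang 82.2 z med 88.7 mean [654.   -2.3]
tab scene 31 c [653.3   2.7] size [ 9.1 25.3] ang 87.8 z med 88.8 mean [653.2   3.1]
```

View pics/n.png

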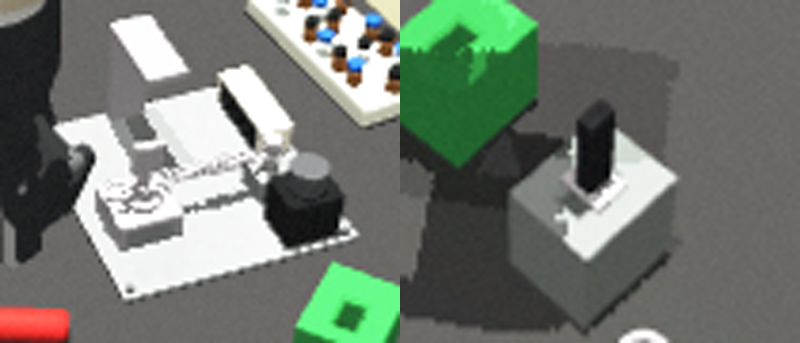

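```bash
python3 - <<'E'
from loop import *
from fit import *
m.move_ptp(U(-.09,.03,.23),lean(UY)); m.dwell(.3); shot('v1'); st()
ring('v1',0,.142,.08); P=pts('v1',S,.04,(.0855,.093)); rect(P,'tabtop')
p=P.copy(); q=(p-U(0,0,0))@RU; print('tab centre unit mm',np.round((q[:,:2].min(0)+q[:,:2].max(0))*500,1),'slot 0,0')
m.sign_off()
E
```

```text
t 49.38 tcp [564.5  39.4 230.1] F [-0.2  0.3 -0.6] T [0.02 0.29 0.01] grip 0.45
v1 ring n 179 of 302 swing 0.005 r 140.0
tabtop 139 c [6.568e+02 6.000e-01] size [ 8.  26.8] ang 84.0 z med 88.9 mean [654.7   0.9]
tab centre unit mm [6.  0.6] slot 0,0
the job is handed in; nothing more can be done
```

I handed the job in at about 49.4 s, and all the steps appear to have worked. The one tight margin is the anchor, which leans slightly toward the spring's pivot. No verdict was reported.

- **Anchor:** it went into the slot without snagging, was seated with about 4.5 N, turned a quarter turn and let go. Right after release its top was at 88 mm, its angle within 1° of the unit's x, and it stood within about 2 mm of the slot's centre.
- **Spring:** the puller's tip caught the loop under the guard and stretched it to 154 mm from the pivot, carrying 5 N. I swung it to 0.005 rad and let it draw back onto the post. The load on the puller then fell to zero while the loop stayed at about 141 mm, also after the tip was out.
- **Puller:** it is back in its stand, upright. The collar top is at 77.0 mm, as it should be when fully home, and the position is within 1 mm. The gripper is open and clear.
- **Bystanders:** I moved none on purpose and saw no unexpected forces, but I did not measure their final positions.

**Last check:** the loop was at 140 mm, which puts the hook about 116 mm from the pivot; the limit is 113 mm. The top of the anchor's tab read about 6 mm toward the pivot, at 88.9 mm height; the side and scene cameras read 3–4 mm. That fits a small lean (about 0.05 rad) plus the slot's play under the spring's pull. I judge the stem, lower down, to be about 3–4 mm off centre, inside the 6 mm limit, but I did not measure the stem directly.

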